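Unload the specimen carrier and park it

ROBOT

A 6-joint arm with a two-finger parallel gripper is mounted at the origin on a cart in front of the work surface, level with it; the furniture and walls round the work are solid. World frame = base frame: x ahead of the robot, y to its left, z up, the work surface at z = 0. Lengths are in m, angles in rad, forces in N, time in s.
With the tool pointing down it reaches from about 0.425 to 0.95 m from the base axis. Payload 3.5 kg.
Tool frame: the origin (TCP) lies midway between the tips of the shut fingers; the grasp point (between the pads) lies 19 mm behind it (ctrl.pinch_z is the distance from the TCP to the grasp point, in m); z points along the fingers, y is the line along which they close (so a half turn about z gives the same grasp; the last joint's range is limited). The gripper opens to 85 mm and grips with 20 to 120 N. Pads are 22 mm wide; open, the fingers measure 114 mm over their backs; the gripper's body (76 mm by 85 mm) begins 54 mm behind the grasp point. The pads swing forward as they close: fully open they stand 13 mm farther back than shut.
Start: joints at [-1.278, 0.286, 1.577, -0, 1.279, -0.15], TCP at [0.289, -0.61, 0.231] pointing down, gripper open.
Joint ranges: [-2.77, 2.77], [-0.9, 2.22], [0.21, 2.48], [-1.53, 4.67], [0.24, 2.81], [-2.84, 2.84]. Speed limits (rad/s): [2.79, 2.79, 3.14, 3.14, 3.14, 3.14].

INTERFACE

Orientations are given as a unit quaternion [x, y, z, w].
In Python, from plant import get_state, viewer, sign_off, ctrl gives the robot as it stands. The module is installed in compiled form; this text tells all that it offers.
- The arm moves only by the shell command python3 -m handwheel 'ROWS' [FORCE]. ROWS is JSON, a list that holds one entry, the list of rows, each a list of 5 numbers: the finger opening in m, from 0 to 0.0854, then the shift along the tool's x, y, z in m, then the turn about the tool's z in degrees. In form: [[[claw, x, y, z, spin], ...]]. A call has 1 to 12 rows; each row shifts and turns the commanded pose from where the row before left it, along the tool's axes as they then stand; what a row does not reach is not made up. A row lasts 1/12 s, in which the tool goes at most 41.7 mm and 7.16 degrees, less where a joint would pass 70% of its speed; a pose out of reach is approached as far as the arm can. A call is refused whole if a number of a shift passes 0.0417 or a number of a turn 7.16, either way. A call with a gripper value outside its range is refused whole. The fingers move at their own pace and stop on an object; FORCE is the grip in N (left out, the last holds). Time passes only in rows, so rows that do not move let the fingers close. It gives the time, the measured TCP pose, the force, the opening and the grip force at its end, in the units of the state.
- get_state(): the state, without advancing time (a new reading comes with each control period).
- viewer.read_camera(name): name is "scene" or "top"; returns the picture (384x512x3 uint8, blue, green, red); there is no depth.
- viewer.camera_params(name): a dict with "fov_y" (degrees; the focal length in pixels is half the picture's height over the tangent of half this angle, whatever the lens; pixels are square), "cx", "cy" (the principal point, pixels), "xyz" and "attitude" of the camera in the world. Camera axes: x right, y up, looking along -z (the intrinsics and any distortion apply to the point x, -y, -z); pixel columns grow to the right and rows downward; lengths in m; the calibration is good to about 2 mm. A picture is of the moment at which its call begins. camera_params takes no time and is no camera call.
- sign_off(): hands the job in; it is judged then, once.
Trained networks look in the newest picture that a camera, given by its name, has taken for a name from the list of things; names that differ only in an ending like _2 or _b are one class to them, and where a whole thing is asked for, a point or a joint stands for the part that bears it (a point fixed in the world has none). Each returns a list of dicts, best first, with "confidence" (0 to 1); they miss things now and then, are a little off and sometimes report something else, mostly with a low value. They report only what shows in the picture. A call takes as long as a camera call.
- viewer.look_for(camera, name): "extent" ([left, top, width, height] as shares, 0 to 1, of the picture: columns of its width, rows of its height, round what is visible of it).
- viewer.outline_of(camera, name): "mask" (384x512 bool, what is visible of it) and "extent" ([left, top, width, height] as shares, 0 to 1, of the picture: columns of its width, rows of its height, round what is visible of it).
- viewer.pinpoint(camera, name): "xy" ([column, row] as shares, 0 to 1, of the picture: columns of its width, rows of its height: a listed point, or the origin of a listed thing).
The state is a dict: "time": time; "qpos": joint angles; "dq": joint speeds; "joint_efforts": joint torques, N m; "eef_pos": TCP position; "tcp_rot": TCP orientation; "contact_force": force on the tool from outside, world axes, zero at the start; "wrist_torque": the same for the moment, N m; "opening": opening from 0.0 (shut) to 1.0 (fully open); "finger_force": force on a finger pad.
Only numpy, scipy, OpenCV 4.12 (cv2) and the standard library are available. Lean on these libraries where they do the work, as an engineer would, in place of code of your own. Each camera call takes 0.05 s, during which the arm holds its last target. There are 200 camera calls.

TASK

Take the stack on the green carrier apart: set the blue-bottomed cover-glass box flat on the round blue pad, and stand each specimen pot upright in the round holder of its cap's colour (yellow-capped pot in the yellow holder, white-capped pot in the white one). When the carrier is empty, and not before, put it squarely on the black mat, long side along the mat's long side. Never lay a pot over on the way, and leave the other things standing about where they are.

Things in the scene. Friction and masses are not known exactly. Their poses are not given: they have to be found in the camera images.
- glass_box_center (a point): Centre (half-way up) of the small square cover-glass box, blue below, with a pale lid that carries a white label, 34 x 34 x 17 mm high, shut. It starts lying on the cap of one of the pots, its sides turned by up to 0.5 rad to the carrier. x and y point through its sides, z up. Grasp it across two opposite sides.
- pot_y_center (a point): Centre (half-way up) of the specimen pot with the YELLOW screw cap, 55 mm tall; body 44 mm across, cap 49 mm across, the cap is its top 13 mm. Screwed shut, 30 g. z points up the pot. It starts standing on one end of the carrier.
- pot_w_center (a point): Centre (half-way up) of the specimen pot with the WHITE screw cap; the same size as the yellow-capped pot. It starts standing on the other end of the carrier, 62 mm from it, so grasp a pot across the carrier's short side, where both sides of it are free.
- carrier_center (a point): Centre (half-way up) of the green carrier, a solid flat block 122 mm long (its x), 58 mm wide (its y) and 20 mm high, about 0.2 kg; x within 0.2 rad of the world's x. The pots stand on it at x = +31 and -31 mm, the glass box lies on the one at +31 mm. Grasp it across its 58 mm width.
- pad_blue: Round flat blue pad, 68 mm across, 4 mm thick, fixed. Origin at the centre of its underside, on the work surface. The place of the glass box.
- holder_yellow: Shallow round yellow holder, fixed: 71 mm across, rim 7 mm high, inside 62 mm across, inner floor 3 mm above the work surface, with a black 42 mm dot in its middle. Origin at the centre of its underside. The place of the yellow-capped pot.
- holder_white: The same holder in white. The place of the white-capped pot.
- mat_black: Flat black rubber mat with white corner marks, fixed: 140 mm long (its x), 78 mm wide (its y), 3 mm thick. Origin at the centre of its underside. The place of the empty carrier; x within 0.2 rad of the world's x.
- oil_center (a point): Centre (half-way up) of a small loose brown bottle with a black cap, 28 mm across, 57 mm tall. A bystander: leave it alone.
- box_grey_center (a point): Centre (half-way up) of a second cover-glass box, GREY-WHITE below, 34 x 34 x 17 mm, loose on the work surface. A bystander: leave it alone.

How it is judged:
On the way, in this order (a step that is already met when the one before it is completed fails the run):
1. the glass box lies on the blue pad and both pots stand in the holders of their colour (horizontal distance between glass_box_center and pad_blue below 0.015 m and height (world z) of glass_box_center below 0.017 m and angle between each of glass_box_center, pot_y_center, pot_w_center's own z axis and vertical below 0.15 rad and horizontal distance between pot_y_center and holder_yellow below 0.012 m and height (world z) of each of pot_y_center, pot_w_center below 0.036 m and horizontal distance between pot_w_center and holder_white below 0.012 m), for 0.2 s.
2. then the emptied carrier lies on the black mat (horizontal distance between carrier_center and mat_black below 0.015 m and angle between the x axis of carrier_center and the x axis of mat_black, either way round below 0.2 rad and height (world z) of carrier_center below 0.018 m and angle between carrier_center's own z axis and vertical below 0.15 rad), for 0.2 s.
At the end, for the whole second after the job is handed in: The glass box lies flat with its centre within 15 mm of the blue pad's; each pot stands upright inside the holder of its cap's colour, within 12 mm of its centre; the carrier lies flat on the black mat, centre within 15 mm and long sides within 0.2 rad of the mat's; all released and at rest (all of step 1 and all of step 2 and linear speed of each of glass_box, pot_y, pot_w, carrier below 0.02 m/s); the robot touches nothing.
It fails at once if a pot is tipped over (more than about 45 degrees) (angle between any of pot_y_center, pot_w_center's own z axis and vertical above 0.8 rad).
It fails at once if the brown bottle or the grey cover-glass box is moved by more than 25 mm (distance of any of oil_center, box_grey_center from where it was at the start of the episode above 0.025 m).
It also fails if it takes over 96 s, if anything falls off the work surface, if the arm or the gripper's body presses on something with over 40 N, if the wrist force passes 120 N, or if a joint passes its speed limit or range.

## Working session

There is one attempt and no reset: what is moved stays moved. The work goes in short steps, Python scripts to look and compute and a shell command to move; the robot and the scene stay as the last step left them, time stands still between calls to the robot, and variables do not carry over. Pictures are saved under pics/ and viewed, at most 17 in all, crops included, and the job is handed in when it is done.

```bash
mkdir -p pics; python3 - <<'E'
from plant import get_state, viewer, ctrl
import cv2
s=get_state();print({k:s[k] for k in('time','qpos','eef_pos','tcp_rot','opening','contact_force')},ctrl.pinch_z)
for c in('scene','top'):
    print(c,viewer.camera_params(c)); cv2.imwrite(f'pics/{c}0.png',viewer.read_camera(c))
N='glass_box_center pot_y_center pot_w_center carrier_center pad_blue holder_yellow holder_white mat_black oil_center box_grey_center'.split()
for n in N:
    for c in('top','scene'):
        print(c,n,[(round(r['xy'][0]*512,1),round(r['xy'][1]*384,1),round(r['confidence'],2)) for r in viewer.pinpoint(c,n)[:3]])
E
```

```text
{'time': 0.0, 'qpos': array([-1.27798968e+00,  2.87183092e-01,  1.57819657e+00, -4.53539266e-06,
        1.27859898e+00, -1.49972131e-01]), 'eef_pos': array([ 0.28905354, -0.60924147,  0.22992497]), 'tcp_rot': array([ 9.75592463e-01,  2.19585798e-01, -8.72934743e-05, -1.18980163e-03]), 'opening': 1.0028981948311193, 'contact_force': array([ 0.20534834,  0.45239795, -0.08115409])} 0.0187
scene {'fov_y': 44.830403547913335, 'cx': 255.2688919951645, 'cy': 187.3978002250004, 'xyz': array([0.10509343, 0.99311274, 0.46441516]), 'attitude': array([-0.14234324,  0.5238228 ,  0.80997072, -0.22202594])}
top {'fov_y': 54.18106667162285, 'cx': 254.25648169703067, 'cy': 202.11046680510853, 'xyz': array([0.40789438, 0.23227212, 0.92418477]), 'attitude': array([-0.05764405,  0.03926811,  0.70827753, -0.70247997])}
top glass_box_center [(207.1, 249.3, 0.41)]
scene glass_box_center [(253.9, 213.9, 0.7)]
top pot_y_center [(204.4, 247.8, 0.92)]
scene pot_y_center [(282.7, 243.7, 0.72)]
top pot_w_center [(206.0, 224.8, 0.6)]
scene pot_w_center [(250.2, 233.7, 0.77)]
top carrier_center [(202.5, 238.5, 0.79)]
scene carrier_center [(262.1, 253.6, 0.6)]
top pad_blue [(304.4, 171.3, 0.73)]
scene pad_blue [(254.3, 187.7, 0.51)]
top holder_yellow [(259.0, 160.0, 0.64), (206.8, 248.2, 0.48)]
scene holder_yellow [(217.3, 212.0, 0.72)]
top holder_white [(214.9, 188.6, 0.87)]
scene holder_white [(218.3, 233.5, 0.94)]
top mat_black [(271.6, 247.0, 0.98), (205.2, 237.5, 0.27)]
scene mat_black [(313.9, 225.9, 0.75)]
top oil_center [(323.6, 196.5, 0.65)]
scene oil_center [(295.1, 179.3, 0.52)]
top box_grey_center [(191.9, 152.1, 0.45)]
scene box_grey_center [(158.9, 234.5, 0.5)]
```

View pics/top0.png

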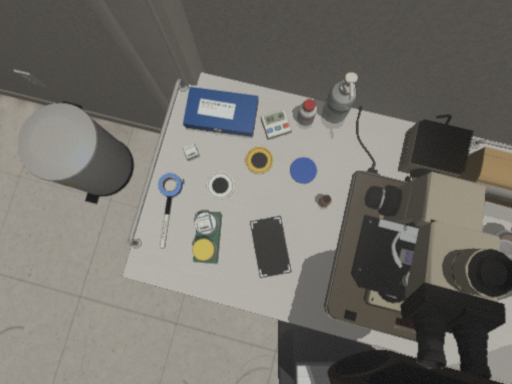

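View pics/scene0.png

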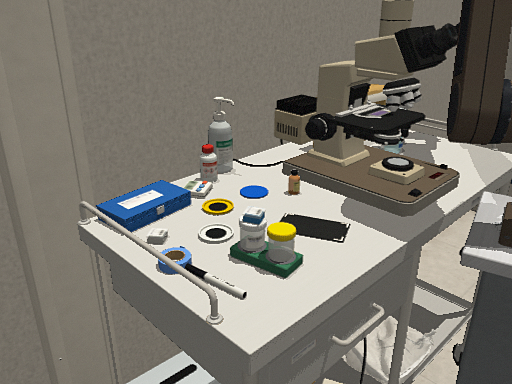

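```bash
cat > h.py <<'E'
import numpy as np, cv2
from plant import get_state, viewer, ctrl
from scipy.spatial.transform import Rotation as R
def ray(c,uv):
    p=viewer.camera_params(c); f=192/np.tan(np.radians(p['fov_y']/2))
    uv=np.atleast_2d(uv).astype(float)
    d=np.c_[(uv[:,0]-p['cx'])/f,-(uv[:,1]-p['cy'])/f,-np.ones(len(uv))]
    return np.array(p['xyz']),R.from_quat(p['attitude']).apply(d)
def onz(c,uv,z):
    o,d=ray(c,uv); return (o+d*((z-o[2])/d[:,2])[:,None])
def proj(c,X):
    p=viewer.camera_params(c); f=192/np.tan(np.radians(p['fov_y']/2))
    q=R.from_quat(p['attitude']).inv().apply(np.atleast_2d(X)-p['xyz'])
    return np.c_[p['cx']+f*q[:,0]/-q[:,2],p['cy']-f*q[:,1]/-q[:,2]]
def mask(c,n):
    r=viewer.outline_of(c,n)
    return (r[0]['mask'],r[0]['confidence']) if r else (None,0)
def rect(c,n,z):
    "centre, size, long-side angle of mask laid on plane z"
    m,cf=mask(c,n)
    if m is None: return None
    k=cv2.findContours(m.astype(np.uint8),0,1)[0]; k=max(k,key=len)[:,0]
    P=onz(c,k,z)[:,:2]
    (cx,cy),(w,h),a=cv2.minAreaRect((P*1000).astype(np.float32))
    if w<h: a+=90;w,h=h,w
    M=onz(c,np.argwhere(m)[:,::-1].mean(0),z)[0,:2]
    return dict(cen=np.round((cx,cy),1),size=np.round((w,h),1),ang=round((a+90)%180-90,1),centroid=np.round(M*1000,1),n=int(m.sum()),cf=round(cf,2))
E
python3 - <<'E'
from h import *
for n,z in [('pad_blue',.004),('holder_yellow',.007),('holder_white',.007),('mat_black',.003),('carrier_center',.02),('pot_y_center',.075),('glass_box_center',.092),('pot_w_center',.075),('oil_center',.057),('box_grey_center',.017)]:
    for c in('top','scene'): print(c,n,rect(c,n,z))
for i in (('top',(205,238.5)),('scene',(262.1,253.6))): print(onz(i[0],i[1],.01))
E
```

```text
top pad_blue {'cen': array([613.6, 133.6]), 'size': array([64.9, 63.7]), 'ang': 89.2, 'centroid': array([613.8, 133.4]), 'n': 567, 'cf': 0.69}
scene pad_blue {'cen': array([614.9, 136.7]), 'size': array([67.4, 64.1]), 'ang': -59.2, 'centroid': array([615.4, 136.4]), 'n': 293, 'cf': 0.55}
top holder_yellow {'cen': array([641.2, 243.3]), 'size': array([66.8, 65.2]), 'ang': -0.7, 'centroid': array([640.7, 243.3]), 'n': 598, 'cf': 0.61}
scene holder_yellow {'cen': array([639.5, 246.8]), 'size': array([73.5, 69.1]), 'ang': -59.2, 'centroid': array([639.3, 247.1]), 'n': 424, 'cf': 0.91}
top holder_white None
scene holder_white {'cen': array([578.5, 342.8]), 'size': array([83. , 71.6]), 'ang': -59.2, 'centroid': array([577.9, 345. ]), 'n': 629, 'cf': 0.62}
top mat_black {'cen': array([426.1, 216.8]), 'size': array([139.6,  78.8]), 'ang': 10.0, 'centroid': array([425.1, 217.1]), 'n': 1822, 'cf': 0.86}
scene mat_black {'cen': array([426.7, 218.8]), 'size': array([141.2,  81.9]), 'ang': 9.8, 'centroid': array([416.7, 215.9]), 'n': 1160, 'cf': 0.64}
top carrier_center {'cen': array([448.6, 368.
[... 1137 characters left out ...]
3]), 'n': 689, 'cf': 0.71}
top oil_center {'cen': array([425.4, 218.5]), 'size': array([133.7,  75.1]), 'ang': 9.4, 'centroid': array([424.5, 218.3]), 'n': 1878, 'cf': 0.26}
scene oil_center {'cen': array([511.5, 134.3]), 'size': array([140.8,  25.2]), 'ang': -64.6, 'centroid': array([509.4, 139.7]), 'n': 264, 'cf': 0.48}
top box_grey_center {'cen': array([662. , 413.1]), 'size': array([36.4, 32.8]), 'ang': 23.2, 'centroid': array([662.3, 413.1]), 'n': 182, 'cf': 0.59}
scene box_grey_center {'cen': array([657.6, 424.7]), 'size': array([56.6, 39.5]), 'ang': -59.2, 'centroid': array([657.1, 424.7]), 'n': 286, 'cf': 0.53}
[[0.44595242 0.3762559  0.01      ]]
[[0.45881943 0.36854619 0.01      ]]
```

```bash
python3 - <<'E'
from h import *
np.set_printoptions(precision=3,suppress=True)
print('base',proj('top',[[0,0,0],[.289,-.61,.23],[.3,0,0],[.3,-.3,0]]), proj('scene',[[.289,-.61,.23]]))
print('hw top',onz('top',[(214.9,188.6)],0),onz('top',[(219.5,186)],.005))
print('plate',onz('top',[(360,175),(330,310),(430,335),(350,320)],.03))
def tri(a,b):
    o1,d1=ray('top',a);o2,d2=ray('scene',b);d1=d1[0];d2=d2[0]
    A=np.c_[d1,-d2];t=np.linalg.lstsq(A,o2-o1,rcond=None)[0]
    p=o1+d1*t[0];q=o2+d2*t[1];return (p+q)/2,np.linalg.norm(p-q)
print('eyep',tri((430,348),(440,42)),tri((475,352),(448,42)),'knob',tri((383,197),(318,128)),'plate corner',tri((333,310),(410,205)))
print('bottle',tri((324,201),(294,176)))
for p,n in (((430,348),'eye1'),((475,352),'eye2'),((490,272),'circ')):
    o=[proj('scene',onz('top',[p],z))[0].round() for z in (.2,.3,.4,.5)];print(n,onz('top',[p],.4),o)
im=np.hstack([cv2.resize(viewer.read_camera('top')[150:384,300:512],None,fx=1.85,fy=1.85),cv2.resize(viewer.read_camera('scene')[0:234,300:512],None,fx=1.85,fy=1.85)])
cv2.imwrite('pics/mic.png',im)
E
```

```text
base [[368.281 434.314]
 [751.67  320.077]
 [362.244 298.964]
 [490.085 298.53 ]] [[467.528  61.278]]
hw top [[0.571 0.354 0.   ]] [[0.576 0.342 0.005]]
plate [[ 0.595 -0.     0.03 ]
 [ 0.279  0.082  0.03 ]
 [ 0.223 -0.141  0.03 ]
 [ 0.257  0.038  0.03 ]]
eyep (array([ 0.274, -0.005,  0.351]), np.float64(0.003950086330547349)) (array([ 0.268, -0.072,  0.345]), np.float64(0.006669929029049263)) knob (array([ 0.526, -0.019,  0.133]), np.float64(0.0010493752163464965)) plate corner (array([0.275, 0.074, 0.029]), np.float64(0.008772098247098488))
bottle (array([0.531, 0.091, 0.046]), np.float64(0.0026654555811649267))
eye1 [[0.283 0.014 0.4  ]] [array([454., 113.]), array([446.,  67.]), array([438.,  16.]), array([428., -44.])]
eye2 [[ 0.278 -0.044  0.4  ]] [array([463., 105.]), array([455.,  63.]), array([447.,  14.]), array([436., -43.])]
circ [[ 0.382 -0.073  0.4  ]] [array([404.,  94.]), array([401.,  56.]), array([398.,  11.]), array([394., -42.])]
```

View pics/mic.png

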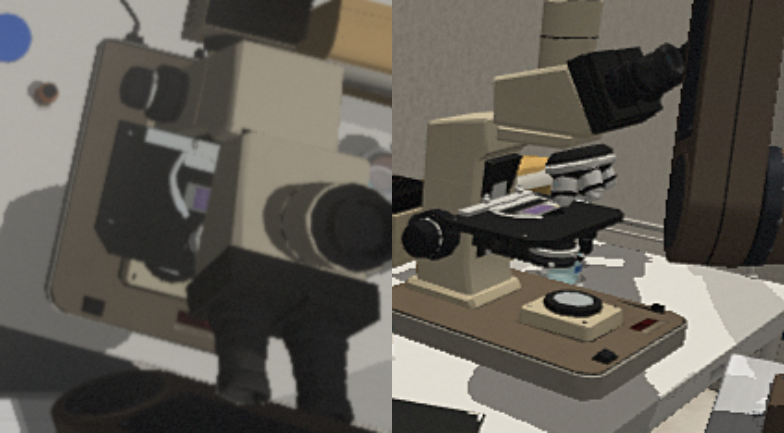

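Top view: microscope occupies the middle (tube near (490,272), eyepieces at ~0.35 m height), between the start and the bench area. I'll go up before crossing it.

```bash
python3 -m handwheel '[[[0.085,0,0,-0.0417,0],[0.085,0,0,-0.0417,0],[0.085,0,0,-0.0417,0],[0.085,0,0,-0.0417,0],[0.085,0,0,-0.0417,0],[0.085,0,0,-0.0417,0],[0.085,0,0,-0.0417,0],[0.085,0,0,-0.0417,0],[0.085,0,0,-0.0417,0],[0.085,0,0,0,0]]]'; python3 -c "
from plant import *
print(get_state()['qpos'])"
```

```text
time: 3.03
eef_pos: [0.2888, -0.6087, 0.6184]
tcp_rot: [0.976, 0.219, 0.001, 0.009]
contact_force: [0.2, 0.9, 1.4]
opening: 0.994
finger_force: 0.0
[-1.27811307e+00  2.87840448e-01  8.85479111e-01 -6.13242781e-05
  1.95010210e+00 -1.49951190e-01]
```

```bash
python3 -m handwheel '[[[0.085,0.034,-0.023,0,0],[0.085,0.034,-0.023,0,0],[0.085,0.034,-0.023,0,0],[0.085,0.034,-0.023,0,0],[0.085,0.034,-0.023,0,0],[0.085,0.034,-0.023,0,0],[0.085,0.034,-0.023,0,0],[0.085,0.034,-0.023,0,0],[0.085,0.034,-0.023,0,0],[0.085,0.034,-0.023,0,0]]]' && python3 -m handwheel '[[[0.085,0.0197,-0.0337,0,0],[0.085,0.0197,-0.0337,0,0],[0.085,0.0197,-0.0337,0,0],[0.085,0.0197,-0.0337,0,0],[0.085,0.0197,-0.0337,0,0],[0.085,0.0197,-0.0337,0,0],[0.085,0.0197,-0.0337,0,0],[0.085,0.0197,-0.0337,0,0],[0.085,0.0197,-0.0337,0,0]]]'; python3 -c "
from plant import *
print(get_state()['qpos'])"
```

```text
time: 3.87
eef_pos: [0.4984, -0.2544, 0.6064]
tcp_rot: [0.976, 0.22, 0.0, 0.0]
contact_force: [1.4, -0.1, -0.7]
opening: 0.995
finger_force: 0.0
time: 4.62
eef_pos: [0.5277, 0.0956, 0.6064]
tcp_rot: [0.976, 0.22, 0.0, 0.0]
contact_force: [-0.3, -0.5, -0.4]
opening: 0.992
finger_force: 0.0
[-1.00343739e-02 -4.43011718e-02  1.27267969e+00 -5.08704829e-05
  1.91248293e+00  1.11796089e+00]
```

```bash
python3 -m handwheel '[[[0.085,0.0062,-0.0243,0.033,0],[0.085,0.0062,-0.0243,0.033,0],[0.085,0.0062,-0.0243,0.033,0],[0.085,0.0062,-0.0243,0.033,0],[0.085,0.0062,-0.0243,0.033,0],[0.085,0.0062,-0.0243,0.033,0],[0.085,0.0062,-0.0243,0.033,0],[0.085,0.0062,-0.0243,0.033,0],[0.085,0.0062,-0.0243,0.033,0],[0.085,0.0062,-0.0243,0.033,0],[0.085,0.0062,-0.0243,0.033,0]]]' && python3 -m handwheel '[[[0.065,0,0,0.03,5.9],[0.065,0,0,0.03,5.9],[0.065,0,0,0.015,0],[0.065,0,0,0,0]]]'; python3 - <<'E'
from h import *
s=get_state();print(s['eef_pos'],R.from_quat(s['tcp_rot']).as_matrix()[:,0],s['qpos'])
cv2.imwrite('pics/a.png',np.hstack([cv2.resize(viewer.read_camera('top')[160:300,140:290],None,fx=2.6,fy=2.6),cv2.resize(viewer.read_camera('scene')[130:270,180:330],None,fx=2.6,fy=2.6)]))
E
```

```text
time: 5.53
eef_pos: [0.4745, 0.3655, 0.2418]
tcp_rot: [0.976, 0.22, 0.0, -0.0]
contact_force: [1.1, 0.4, 0.3]
opening: 0.999
finger_force: 0.0
time: 5.87
eef_pos: [0.4721, 0.363, 0.1627]
tcp_rot: [0.993, 0.118, -0.005, 0.002]
contact_force: [-0.6, -0.7, 0.1]
opening: 0.758
finger_force: 0.0
[0.47214163 0.36303874 0.16265783] [ 0.97189945  0.23520234 -0.00955607] [ 4.85282627e-01  1.83793641e-01  1.82976356e+00 -4.85593091e-05
  1.13790401e+00  1.81864998e+00]
```

View pics/a.png

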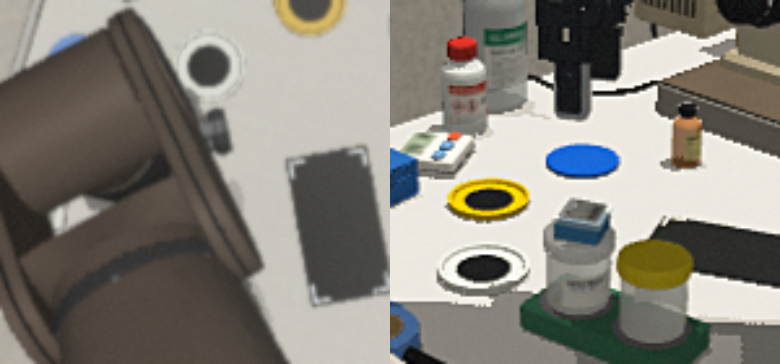

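```bash
cat >> h.py <<'E'
from scipy.optimize import minimize
def box(L,W,H): return np.array([[x*L/2,y*W/2,z*H] for x in(-1,1) for y in(-1,1) for z in(0,1)])
def cyl(r,z0,z1): 
    t=np.linspace(0,2*np.pi,40); return np.r_[np.c_[r*np.cos(t),r*np.sin(t),0*t+z0],np.c_[r*np.cos(t),r*np.sin(t),0*t+z1]]
def sil(c,V,x,y,z,a):
    P=R.from_euler('z',a).apply(V)+[x,y,z]; h=cv2.convexHull((proj(c,P)).astype(np.float32))
    m=np.zeros((384*4,512*4),np.uint8); cv2.fillConvexPoly(m,np.round((h+.5)*4*16).astype(np.int32),255,shift=4)
    return cv2.resize(m,(512,384),interpolation=cv2.INTER_AREA)/255.
def fit(c,n,V,x,y,z,a=0,rot=True,m=None):
    if m is None: m,_=mask(c,n)
    if m is None: return None
    f=lambda p:1-np.minimum(s:=sil(c,V,p[0]/100,p[1]/100,z,p[2]/10 if rot else a),m).sum()/np.maximum(s,m).sum()
    p0=[x*100,y*100]+([a*10] if rot else [])
    r=minimize(f,p0,method='Nelder-Mead',options=dict(initial_simplex=[p0]+[[v+(.5 if i==j else 0)*(1 if j<2 else 2) for j,v in enumerate(p0)] for i in range(len(p0))],xatol=.01,fatol=1e-4))
    return n,c,(r.x[:2]*10).round(1),np.degrees(r.x[2]/10).round(1) if rot else '',round(1-r.fun,3)
E
python3 - <<'E'
from h import *
print(fit('scene','glass_box_center',box(.034,.034,.017),.475,.367,.075,.237))
print(fit('scene','pot_y_center',cyl(.0235,0,.055),.417,.370,.02,rot=False))
print(fit('scene','holder_white',cyl(.0355,0,.007),.577,.343,0,rot=False))
print(fit('top','holder_white',cyl(.0355,0,.007),.577,.343,0,rot=False))
print(fit('scene','holder_yellow',cyl(.0355,0,.007),.64,.243,0,rot=False))
print(fit('scene','pad_blue',cyl(.034,0,.004),.614,.134,0,rot=False))
print(fit('scene','mat_black',box(.14,.078,.003),.426,.217,0,.17))
s=get_state();print(s['eef_pos'],np.degrees(R.from_quat(s['tcp_rot']).as_euler('xyz')),s['time'])
E
```

```text
('glass_box_center', 'scene', array([477.8, 365.7]), np.float64(17.6), np.float64(0.907))
('pot_y_center', 'scene', array([421.4, 368.1]), '', np.float64(0.918))
('holder_white', 'scene', array([582.9, 338.3]), '', np.float64(0.895))
('holder_white', 'top', array([577.9, 342.2]), '', np.float64(0.905))
('holder_yellow', 'scene', array([645.5, 239.1]), '', np.float64(0.876))
('pad_blue', 'scene', array([617.8, 130.6]), '', np.float64(0.94))
('mat_black', 'scene', array([428.2, 215.2]), np.float64(9.4), np.float64(0.825))
[0.47587778 0.36460096 0.16976072] [-1.79966285e+02 -1.33752766e-01  1.35651688e+01] 6.3167
```

```bash
python3 -m handwheel '[[[0.055,0.001,-0.0016,0.035,-2],[0.055,0,0,0.035,0],[0.055,0,0,0.021,0],[0.055,0,0,0,0],[0.03,0,0,0,0],[0.03,0,0,0,0],[0.03,0,0,0,0],[0.03,0,0,0,0]]]' 30; python3 - <<'E'
from h import *
s=get_state();print(s['eef_pos'],s['opening'],s['finger_force'],s['contact_force'])
cv2.imwrite('pics/b.png',cv2.resize(viewer.read_camera('scene')[150:270,180:330],None,fx=4,fy=4))
E
```

```text
time: 6.98
eef_pos: [0.4773, 0.367, 0.0798]
tcp_rot: [0.991, 0.135, 0.002, -0.001]
contact_force: [-0.4, -0.5, -1.0]
opening: 0.381
finger_force: 31.6
[0.47728453 0.36696417 0.07982217] 0.3810458408766381 31.573115587234497 [-0.39520094 -0.53591295 -0.99163736]
```

View pics/b.png

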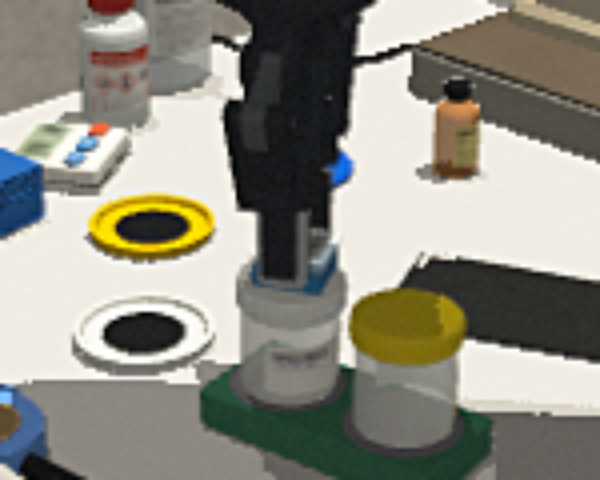

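```bash
python3 -m handwheel '[[[0.03,0,0,-0.02,0],[0.03,0,0,-0.04,0],[0.03,0,0,-0.04,0],[0.03,0.0101,0.0376,0,0],[0.03,0.0101,0.0376,0,0],[0.03,0.0101,0.0376,0,0],[0.03,0.0101,0.0376,0,0],[0.03,0.0101,0.0376,0,0],[0.03,0.0101,0.0376,0,0],[0.03,0.0101,0.0376,0,0]]]' && python3 -m handwheel '[[[0.03,0,0,0.04,0],[0.03,0,0,0.04,0],[0.03,0,0,0.04,0],[0.03,0,0,0,0]]]'; python3 - <<'E'
from h import *
s=get_state();print(s['eef_pos'],s['opening'],s['finger_force'],s['contact_force'])
for c in ('top','scene'):
    for n in('glass_box_center','pad_blue'): 
        m,cf=mask(c,n); 
        if m is not None: print(c,n,cf,m.sum(),rect(c,n,.05 if 'glass' in n else .004))
cv2.imwrite('pics/c.png',np.hstack([cv2.resize(viewer.read_camera('top')[100:250,230:380],None,fx=2.6,fy=2.6),cv2.resize(viewer.read_camera('scene')[110:260,180:330],None,fx=2.6,fy=2.6)]))
E
```

```text
time: 7.87
eef_pos: [0.6156, 0.1299, 0.1787]
tcp_rot: [0.991, 0.135, 0.001, 0.0]
contact_force: [1.0, 0.4, -0.6]
opening: 0.381
finger_force: 31.6
time: 8.2
eef_pos: [0.6081, 0.1307, 0.0485]
tcp_rot: [0.991, 0.135, -0.008, -0.001]
contact_force: [-2.3, -0.2, -2.0]
opening: 0.382
finger_force: 31.6
[0.60814873 0.13066043 0.04852883] 0.38154412410463856 31.58977746963501 [-2.31894101 -0.22140194 -1.97098813]
top pad_blue 0.9 555 {'cen': array([613.6, 133.6]), 'size': array([64.9, 63.7]), 'ang': 89.2, 'centroid': array([613.8, 133.2]), 'n': 555, 'cf': 0.9}
scene glass_box_center 0.67 106 {'cen': array([498.1, 307.6]), 'size': array([62.9, 14.7]), 'ang': -66.2, 'centroid': array([498.4, 308. ]), 'n': 106, 'cf': 0.67}
```

View pics/c.png

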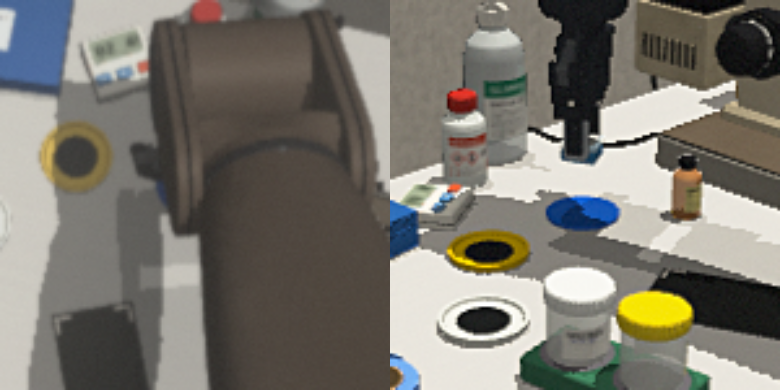

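```bash
python3 -m handwheel '[[[0.03,0,0,0.03,0],[0.03,0,0,0.02,0],[0.03,0,0,0.01,0],[0.03,0,0,0,0],[0.03,0,0,0,0]]]'
```

```text
time: 9.02
eef_pos: [0.6163, 0.1318, 0.0034]
tcp_rot: [0.991, 0.136, 0.0, 0.0]
contact_force: [-9.1, -3.0, 20.5]
opening: 0.381
finger_force: 46.5
```

```bash
python3 -m handwheel '[[[0.03,0,0,-0.004,0],[0.03,0,0,0,0],[0.06,0,0,0,0],[0.06,0,0,0,0],[0.06,0,0,0,0],[0.07,0,0,-0.04,0],[0.085,0,0,-0.04,0],[0.085,0,0,-0.04,0]]]'; python3 - <<'E'
from h import *
print(fit('scene','glass_box_center',box(.034,.034,.017),.615,.132,.004,.27), fit('scene','pad_blue',cyl(.034,0,.004),.614,.134,0,rot=False))
print(fit('scene','pot_w_center',cyl(.0235,0,.055),.478,.366,.02,rot=False),fit('scene','pot_y_center',cyl(.0235,0,.055),.417,.370,.02,rot=False))
s=get_state();print(s['eef_pos'],np.degrees(R.from_quat(s['tcp_rot']).as_euler('xyz')),s['time'])
E
```

```text
time: 9.68
eef_pos: [0.6134, 0.1315, 0.1207]
tcp_rot: [0.991, 0.135, -0.002, -0.0]
contact_force: [1.9, 0.3, 0.5]
opening: 0.998
finger_force: 0.0
('glass_box_center', 'scene', array([615., 132.]), np.float64(15.5), np.float64(0.0)) ('pad_blue', 'scene', array([617.2, 132.2]), '', np.float64(0.861))
('pot_w_center', 'scene', array([482.1, 364.9]), '', np.float64(0.929)) ('pot_y_center', 'scene', array([421.3, 367.7]), '', np.float64(0.909))
[0.61559839 0.13167328 0.1229605 ] [179.95929637  -0.18492059  15.57082989] 9.8833
```

```bash
python3 -m handwheel '[[[0.085,-0.0098,-0.0375,-0.01,0],[0.085,-0.0098,-0.0375,-0.01,0],[0.085,-0.0098,-0.0375,0,0],[0.085,-0.0098,-0.0375,0,0],[0.085,-0.0098,-0.0375,0,0],[0.085,-0.0098,-0.0375,0,0],[0.085,-0.0098,-0.0375,0,0],[0.085,0,0,0,6.7],[0.085,0,0,0,6.7],[0.085,0,0,0,6.6],[0.085,0,0,0,0]]]'; python3 - <<'E'
from h import *
print(fit('scene','glass_box_center',box(.034,.034,.017),.615,.132,.004,.27))
print(rect('top','glass_box_center',.021),rect('top','pad_blue',.004),rect('top','pot_w_center',.075),rect('top','pot_y_center',.075))
s=get_state();print(s['eef_pos'],np.degrees(R.from_quat(s['tcp_rot']).as_euler('xyz')),s['time'])
cv2.imwrite('pics/d.png',np.hstack([cv2.resize(viewer.read_camera('top')[120:270,180:330],None,fx=2.6,fy=2.6),cv2.resize(viewer.read_camera('scene')[130:280,180:330],None,fx=2.6,fy=2.6)]))
E
```

```text
time: 10.8
eef_pos: [0.4763, 0.3657, 0.1384]
tcp_rot: [0.999, -0.039, -0.002, 0.001]
contact_force: [0.2, -0.4, 0.2]
opening: 0.997
finger_force: 0.0
('glass_box_center', 'scene', array([615., 132.]), np.float64(15.5), np.float64(0.0))
None None None {'cen': array([418.6, 368. ]), 'size': array([47.1, 45.3]), 'ang': 0.5, 'centroid': array([418.1, 368.3]), 'n': 364, 'cf': 0.69}
[0.47781384 0.36562756 0.14043251] [ 1.79955313e+02  7.59032055e-02 -4.36317432e+00] 11.05
```

View pics/d.png

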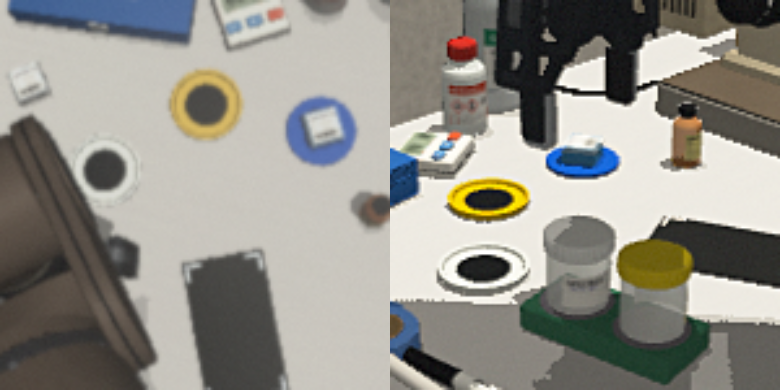

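```bash
python3 -m handwheel '[[[0.085,0.0015,-0.0005,0.035,0],[0.085,0,0,0.035,0],[0.085,0,0,0.022,0],[0.085,0,0,0,0],[0.04,0,0,0,0],[0.04,0,0,0,0],[0.04,0,0,0,0],[0.04,0,0,0,0],[0.04,0,0,0,0]]]' 35; python3 - <<'E'
from h import *
s=get_state();print(s['eef_pos'],s['opening'],s['finger_force'],s['contact_force'])
E
```

```text
time: 11.9
eef_pos: [0.4814, 0.3675, 0.0524]
tcp_rot: [0.999, -0.039, 0.002, -0.001]
contact_force: [-1.4, -0.2, 6.1]
opening: 0.554
finger_force: 36.1
[0.48135601 0.36750215 0.05240806] 0.553935739606408 36.06107377912849 [-1.38913127 -0.19878425  6.10322808]
```

```bash
python3 -m handwheel '[[[0.04,0,0,-0.02,0],[0.04,0,0,-0.03,0],[0.04,0.0251,0.0048,-0.02,0],[0.04,0.0251,0.0048,0,0],[0.04,0.0251,0.0048,0,0],[0.04,0.0251,0.0048,0,0],[0.04,0,0,0.03,0],[0.04,0,0,0.01,0],[0.04,0,0,0,0],[0.04,0,0,0,0]]]'; python3 - <<'E'
from h import *
print(fit('scene','holder_white',cyl(.0355,0,.007),.58,.341,0,rot=False))
s=get_state();print(s['eef_pos'],s['opening'],s['finger_force'],s['contact_force'])
z=s['eef_pos'][2]-.0524+.02
print(z,fit('scene','pot_w_center',cyl(.0235,0,.055),.58,.341,z,rot=False))
cv2.imwrite('pics/e.png',cv2.resize(viewer.read_camera('scene')[150:270,180:330],None,fx=4,fy=4))
E
```

```text
time: 12.73
eef_pos: [0.5765, 0.3394, 0.078]
tcp_rot: [0.999, -0.038, -0.002, 0.001]
contact_force: [0.1, -0.0, 0.7]
opening: 0.548
finger_force: 36.1
('holder_white', 'scene', array([582.3, 337.6]), '', np.float64(0.912))
[0.57737584 0.33986269 0.07941591] 0.5585353323255677 36.144890072755516 [-0.08182475  0.17276055 -0.21997359]
0.04701590787273044 ('pot_w_center', 'scene', array([580., 341.]), '', np.float64(0.0))
```

View pics/e.png

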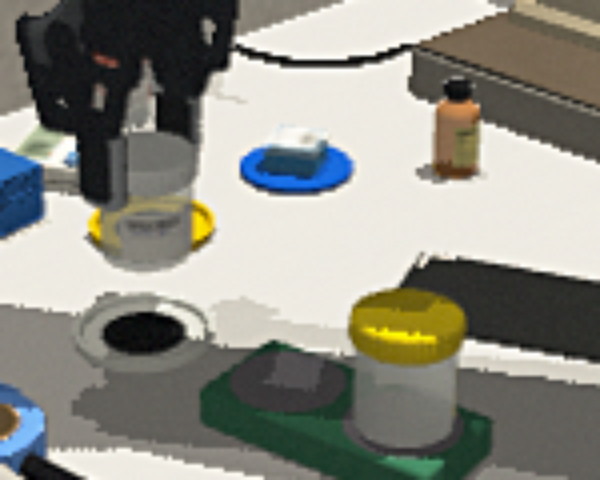

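```bash
python3 - <<'E'
from h import *
s=get_state();print(s['eef_pos'],s['time'])
x,y,_=s['eef_pos']
print(proj('scene',[[x,y,.047],[x,y,.003],[.578,.3422,.003],[.5823,.3376,.003]]), onz('scene',[(216.25,232.8)],.003))
for n in('holder_white','pot_w_center'):print([(np.array(r['xy'])*[512,384],r['confidence']) for r in viewer.pinpoint('scene',n)])
for r in viewer.pinpoint('scene','holder_white')[:1]: print(onz('scene',[np.array(r['xy'])*[512,384]],0))
E
```

```text
[0.57829636 0.34029196 0.08080187] 12.8833
[[216.07306373 213.5511675 ]
 [216.79696386 233.30555319]
 [216.36634689 233.75929163]
 [215.91716012 232.20713841]] [[0.58037671 0.33919997 0.003     ]]
[(array([216.1152, 233.3952]), 0.62)]
[(array([215.5008, 196.8   ]), 0.72)]
[[0.58233456 0.33703548 0.        ]]
```

```bash
python3 -m handwheel '[[[0.04,0.001,0,0.02,0],[0.04,0,0,0.015,0],[0.04,0,0,0.007,0],[0.04,0,0,0,0],[0.04,0,0,0,0],[0.04,0,0,0,0]]]'
```

```text
time: 13.53
eef_pos: [0.5791, 0.3395, 0.0371]
tcp_rot: [0.999, -0.039, -0.0, 0.0]
contact_force: [-1.0, -0.2, -0.3]
opening: 0.552
finger_force: 36.1
```

Nearly seated; ease down 2 mm, release, rise, and go to the yellow pot.

```bash
python3 -m handwheel '[[[0.04,0,0,0.0018,0],[0.04,0,0,0,0],[0.06,0,0,0,0],[0.085,0,0,0,0],[0.085,0,0,0,0],[0.085,0,0,0,0],[0.085,0,0,-0.03,0],[0.085,0,0,-0.04,0],[0.085,0,0,-0.035,0],[0.085,0,0,0,0]]]'; python3 - <<'E'
from h import *
print(fit('scene','pot_w_center',cyl(.0235,0,.055),.58,.341,.003,rot=False))
s=get_state();print(s['eef_pos'],s['opening'])
print(fit('scene','pot_y_center',cyl(.0235,0,.055),.42,.37,.02,rot=False))
E
```

```text
time: 14.37
eef_pos: [0.5841, 0.3416, 0.1508]
tcp_rot: [0.999, -0.039, 0.007, -0.003]
contact_force: [1.1, 1.2, 1.8]
opening: 0.992
finger_force: 0.0
('pot_w_center', 'scene', array([628.6, 261.5]), '', np.float64(0.798))
[0.58263923 0.34089877 0.14734152] 0.9960679031047225
('pot_y_center', 'scene', array([423. , 365.4]), '', np.float64(0.893))
```

```bash
python3 -m handwheel '[[[0.085,-0.0408,-0.004,0,0],[0.085,-0.0408,-0.004,0,0],[0.085,-0.0408,-0.004,0,0],[0.085,-0.0408,-0.004,0,0],[0.085,0,0,0,0],[0.085,0,0,0,0]]]'; python3 - <<'E'
from h import *
s=get_state();print(s['eef_pos'],s['opening'])
for c in('scene','top'):print(fit(c,'pot_w_center',cyl(.0235,0,.055),.58,.341,.003,rot=False))
cv2.imwrite('pics/f.png',np.hstack([cv2.resize(viewer.read_camera('top')[120:270,180:330],None,fx=2.6,fy=2.6),cv2.resize(viewer.read_camera('scene')[130:280,180:330],None,fx=2.6,fy=2.6)]))
E
```

```text
time: 14.97
eef_pos: [0.4145, 0.3677, 0.1383]
tcp_rot: [0.999, -0.037, -0.002, 0.001]
contact_force: [-0.3, 0.2, -0.0]
opening: 0.993
finger_force: 0.0
[0.41450509 0.36765291 0.1382687 ] 0.9934475660998761
('pot_w_center', 'scene', array([628.6, 261.5]), '', np.float64(0.798))
None
```

View pics/f.png

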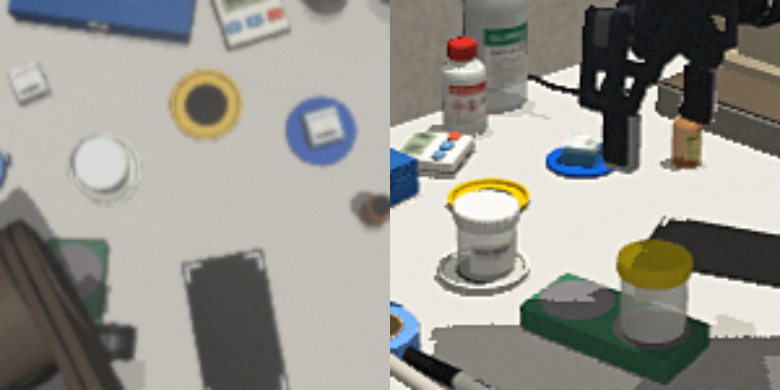

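```bash
python3 -m handwheel '[[[0.085,0.0035,-0.001,0.035,0],[0.085,0,0,0.035,0],[0.085,0,0,0.018,0],[0.085,0,0,0,0],[0.04,0,0,0,0],[0.04,0,0,0,0],[0.04,0,0,0,0],[0.04,0,0,0,0],[0.04,0,0,0,0]]]' 35; python3 - <<'E'
from h import *
s=get_state();print(s['eef_pos'],s['opening'],s['finger_force'],s['contact_force'])
E
```

```text
time: 15.92
eef_pos: [0.4232, 0.37, 0.0551]
tcp_rot: [0.999, -0.039, 0.002, -0.002]
contact_force: [0.8, 1.0, 4.9]
opening: 0.544
finger_force: 36.1
[0.42319035 0.36995683 0.05514334] 0.5439674812952175 36.09800273843575 [0.75808918 1.04480206 4.91902146]
```

```bash
python3 -m handwheel '[[[0.04,0,0,-0.02,0],[0.04,0,0,-0.03,0],[0.04,0,0,-0.04,0],[0.04,0.0326,0.0159,0,0],[0.04,0.0326,0.0159,0,0],[0.04,0.0326,0.0159,0,0],[0.04,0.0326,0.0159,0,0],[0.04,0.0326,0.0159,0,0],[0.04,0.0326,0.0159,0,0],[0.04,0.0326,0.0159,0,0],[0.04,0,0,0,0],[0.04,0,0,0,0]]]' && python3 -m handwheel '[[[0.04,0,0,0.03,0],[0.04,0,0,0.025,0],[0.04,0,0,0,0],[0.04,0,0,0,0]]]'; python3 - <<'E'
from h import *
s=get_state();print(s['eef_pos'],s['opening'],s['finger_force'])
x,y,z=s['eef_pos'];z-=.0551-.02
print(proj('scene',[[x,y,z],[x,y,z+.0275],[x,y,z+.055]]))
for n in('holder_yellow','pot_y_center'):print([(np.array(r['xy'])*[512,384],r['confidence']) for r in viewer.pinpoint('scene',n)])
cv2.imwrite('pics/g.png',cv2.resize(viewer.read_camera('scene')[140:260,180:330],None,fx=4,fy=4))
E
```

```text
time: 16.92
eef_pos: [0.6415, 0.2387, 0.1426]
tcp_rot: [0.999, -0.04, 0.0, -0.0]
contact_force: [-1.1, 0.9, -0.2]
opening: 0.544
finger_force: 36.1
time: 17.25
eef_pos: [0.6376, 0.2407, 0.0857]
tcp_rot: [0.999, -0.038, -0.002, 0.001]
contact_force: [-0.2, -0.8, 1.2]
opening: 0.546
finger_force: 36.1
[0.63761172 0.24074786 0.08569943] 0.545694968103234 36.13416140433401
[[219.93692603 187.34292057]
 [219.56227012 175.62645611]
 [219.1790216  163.64127803]]
[(array([216.1152, 208.8192]), 0.59)]
[(array([280.5248, 241.1904]), 0.8)]
```

View pics/g.png

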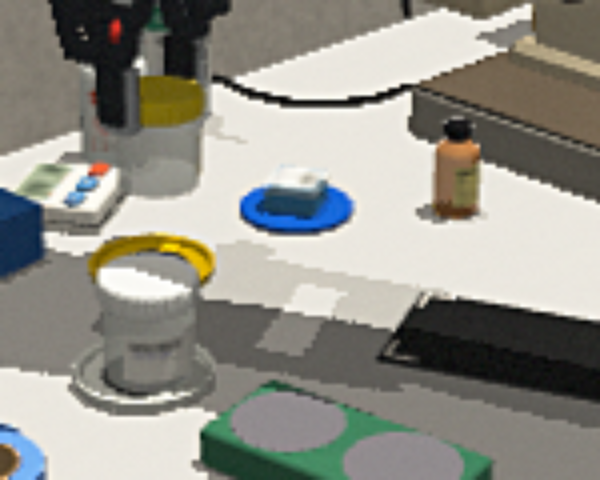

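```bash
python3 -m handwheel '[[[0.04,0,0,0.015,0],[0.04,0,0,0.012,0],[0.04,0,0,0,0],[0.04,0,0,0,0]]]'; python3 - <<'E'
from h import *
s=get_state();print(s['eef_pos'],s['opening'],s['finger_force'])
x,y,z=s['eef_pos']
print(proj('scene',[[.643,.2413,.003],[x,y,.003]]))
print(fit('scene','holder_yellow',cyl(.0355,0,.007),.64,.243,0,rot=False),fit('top','holder_yellow',cyl(.0355,0,.007),.64,.243,0,rot=False))
cv2.imwrite('pics/h.png',cv2.resize(viewer.read_camera('scene')[160:240,190:260],None,fx=8,fy=7))
E
```

```text
time: 17.73
eef_pos: [0.6389, 0.2399, 0.0585]
tcp_rot: [0.999, -0.039, -0.002, 0.0]
contact_force: [0.0, 0.3, 0.4]
opening: 0.544
finger_force: 36.1
[0.63890792 0.23985934 0.05853841] 0.5437069825892327 36.130594232236035
[[218.41025487 206.5494035 ]
 [220.3092745  206.7236655 ]]
('holder_yellow', 'scene', array([646.2, 237.8]), '', np.float64(0.415)) ('holder_yellow', 'top', array([642.2, 242.3]), '', np.float64(0.957))
```

View pics/h.png

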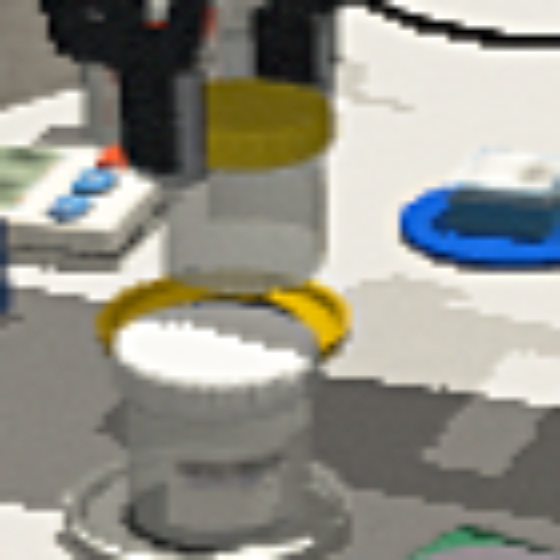

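```bash
python3 -m handwheel '[[[0.04,0.0055,-0.0025,0,0],[0.04,0,0,0.012,0],[0.04,0,0,0.008,0],[0.04,0,0,0,0],[0.04,0,0,0,0],[0.04,0,0,0,0]]]'; python3 - <<'E'
from h import *
cv2.imwrite('pics/i.png',cv2.resize(viewer.read_camera('scene')[160:240,190:260],None,fx=8,fy=7))
E
```

```text
time: 18.38
eef_pos: [0.6455, 0.2421, 0.0399]
tcp_rot: [0.999, -0.039, -0.001, 0.0]
contact_force: [0.0, 0.3, -0.3]
opening: 0.544
finger_force: 36.1
```

View pics/i.png

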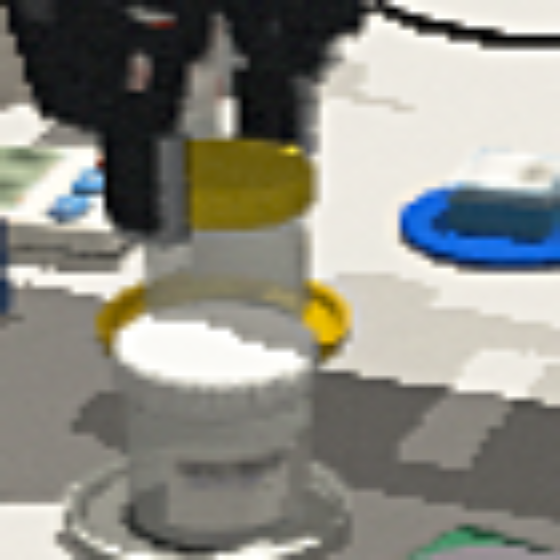

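```bash
python3 -m handwheel '[[[0.04,0,0,0.0018,0],[0.04,0,0,0,0],[0.06,0,0,0,0],[0.085,0,0,0,0],[0.085,0,0,0,0],[0.085,0,0,0,0],[0.085,0,0,-0.03,0],[0.085,0,0,-0.04,0],[0.085,0,0,-0.04,0],[0.085,0,0,0,0]]]'  && python3 -m handwheel '[[[0.085,-0.0293,-0.0159,0,0],[0.085,-0.0293,-0.0159,0,0],[0.085,-0.0293,-0.0159,0,0],[0.085,-0.0293,-0.0159,0,0],[0.085,-0.0293,-0.0159,0,0],[0.085,-0.0293,-0.0159,0,0],[0.085,-0.0293,-0.0159,0,0],[0.085,0,0,0,0],[0.085,0,0,0,0]]]'; python3 - <<'E'
from h import *
s=get_state();print(s['eef_pos'],s['opening'],np.degrees(R.from_quat(s['tcp_rot']).as_euler('xyz')))
for n in('pot_y_center','pot_w_center'):
  for c in('scene','top'):
    m,cf=mask(c,n)
    if m is not None: print(n,c,rect(c,n,.058),fit(c,n,cyl(.0245,.042,.055) if c=='top' else cyl(.0235,0,.055),.6,.3,.003,rot=False,m=m) if 0 else '')
print(fit('scene','carrier_center',box(.122,.058,.02),.4495,.3685,0,-.077))
print(rect('top','holder_yellow',.007),rect('top','holder_white',.007))
cv2.imwrite('pics/j.png',np.hstack([cv2.resize(viewer.read_camera('top')[120:270,180:330],None,fx=2.6,fy=2.6),cv2.resize(viewer.read_camera('scene')[130:280,180:330],None,fx=2.6,fy=2.6)]))
E
```

```text
time: 19.27
eef_pos: [0.6513, 0.2436, 0.1602]
tcp_rot: [0.999, -0.039, 0.009, -0.002]
contact_force: [1.4, 0.1, 1.6]
opening: 0.993
finger_force: 0.0
time: 20.02
eef_pos: [0.4488, 0.3699, 0.1489]
tcp_rot: [0.999, -0.037, 0.0, -0.0]
contact_force: [-1.2, -0.7, 0.7]
opening: 0.994
finger_force: 0.0
[0.4487674  0.36994506 0.14886448] 0.9936668563643342 [-1.79995624e+02 -3.13418290e-02 -4.25361668e+00]
pot_y_center scene {'cen': array([618.7, 272.3]), 'size': array([119.9,  41.6]), 'ang': -58.0, 'centroid': array([613.4, 276.7]), 'n': 401, 'cf': 0.58} 
pot_w_center scene {'cen': array([552.2, 374.1]), 'size': array([133.6,  47.7]), 'ang': -53.7, 'centroid': array([550.3, 378.2]), 'n': 739, 'cf': 0.79} 
pot_w_center top {'cen': array([573.3, 336.6]), 'size': array([52.7, 46.7]), 'ang': 44.6, 'centroid': array([573.2, 336.8]), 'n': 376, 'cf': 0.95} 
('carrier_center', 'scene', array([452.2, 369.1]), np.float64(-6.7), np.float64(0.937))
{'cen': array([641.2, 242. ]), 'size': array([67.8, 66.8]), 'ang': 89.3, 'centroid': array([641. , 242.1]), 'n': 618, 'cf': 0.83} {'cen': array([471.9, 366.1]), 'size': array([79.2, 56.9]), 'ang': 0.3, 'centroid': array([480.2, 358.4]), 'n': 464, 'cf': 0.74}
```

View pics/j.png

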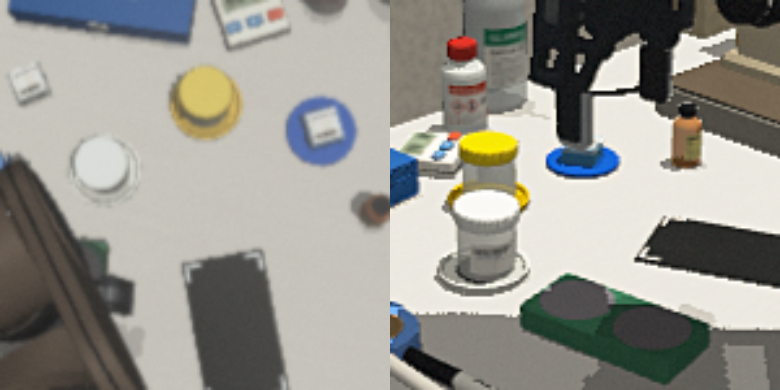

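Both pots stand upright in their holders, box on the pad (top crop (323,126)), carrier empty. Now the carrier.

```bash
python3 -m handwheel '[[[0.085,0.0015,0.001,0.04,1.2],[0.085,0,0,0.04,0],[0.085,0,0,0.035,0],[0.085,0,0,0.015,0],[0.085,0,0,0.01,0],[0.085,0,0,0,0],[0.085,0,0,0,0]]]' && python3 -m handwheel '[[[0.05,0,0,0,0],[0.05,0,0,0,0],[0.05,0,0,0,0],[0.05,0,0,0,0],[0.05,0,0,0,0]]]' 60
```

```text
time: 21.2
eef_pos: [0.452, 0.3682, 0.0092]
tcp_rot: [0.999, -0.049, 0.0, -0.0]
contact_force: [0.1, 0.2, 0.1]
opening: 0.995
finger_force: 0.0
time: 21.62
eef_pos: [0.4533, 0.369, 0.0115]
tcp_rot: [0.999, -0.049, 0.002, -0.001]
contact_force: [0.4, -1.7, 6.3]
opening: 0.653
finger_force: 63.9
```

```bash
python3 -m handwheel '[[[0.085,0,0,0,0],[0.085,0,0,0,0],[0.085,0,0,0.007,0],[0.085,0,0,0,0],[0.085,0,0,0,0],[0.05,0,0,0,0],[0.05,0,0,0,0],[0.05,0,0,0,0],[0.05,0,0,0,0],[0.05,0,0,0,0]]]' 60
```

```text
time: 22.45
eef_pos: [0.4518, 0.3681, 0.0021]
tcp_rot: [0.999, -0.049, 0.0, -0.0]
contact_force: [0.2, 0.1, 1.8]
opening: 0.662
finger_force: 66.9
```

```bash
python3 -m handwheel '[[[0.05,0,0,-0.015,0],[0.05,0,0,-0.03,0],[0.05,0,0,-0.015,0],[0.05,-0.0023,0.0382,0,0],[0.05,-0.0023,0.0382,0,0],[0.05,-0.0023,0.0382,0,0],[0.05,-0.0023,0.0382,0,0],[0.05,0,0,0,-5.1],[0.05,0,0,0,-5.1],[0.05,0,0,0,-5.2],[0.05,0,0,0,0],[0.05,0,0,0,0]]]' && python3 -m handwheel '[[[0.05,0,0,0.02,0],[0.05,0,0,0.01,0],[0.05,0,0,0,0]]]'; python3 - <<'E'
from h import *
s=get_state();print(s['eef_pos'],s['opening'],np.degrees(R.from_quat(s['tcp_rot']).as_euler('xyz')),s['finger_force'])
cv2.imwrite('pics/k.png',np.hstack([cv2.resize(viewer.read_camera('top')[170:310,200:340],None,fx=2.8,fy=2.8),cv2.resize(viewer.read_camera('scene')[150:290,240:380],None,fx=2.8,fy=2.8)]))
z=s['eef_pos'][2]-.002
print(fit('scene','carrier_center',box(.122,.058,.02),.427,.217,z,.17))
E
```

```text
time: 23.45
eef_pos: [0.4267, 0.2166, 0.0613]
tcp_rot: [0.996, 0.084, -0.001, 0.0]
contact_force: [-0.9, 0.2, -1.3]
opening: 0.659
finger_force: 66.6
time: 23.7
eef_pos: [0.4246, 0.2162, 0.0289]
tcp_rot: [0.996, 0.085, -0.003, 0.001]
contact_force: [-0.4, 0.1, -2.3]
opening: 0.661
finger_force: 66.5
[0.42459839 0.21623266 0.02893674] 0.660528196454705 [179.9671285    0.37683038   9.71521478] 66.49803042411804
('carrier_center', 'scene', array([425.1, 210.5]), np.float64(10.5), np.float64(0.763))
```

View pics/k.png

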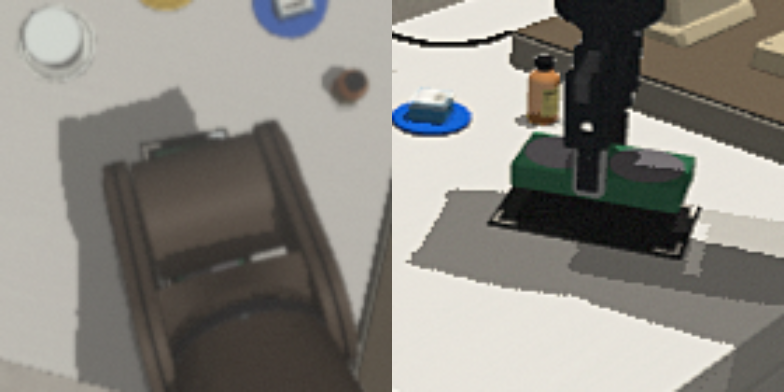

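```bash
python3 -m handwheel '[[[0.05,0.001,0,0.012,0],[0.05,0,0,0.008,0],[0.05,0,0,0.003,0],[0.05,0,0,0,0],[0.05,0,0,0,0]]]'
```

```text
time: 24.27
eef_pos: [0.4282, 0.217, 0.0088]
tcp_rot: [0.996, 0.085, -0.0, 0.0]
contact_force: [-0.8, 0.5, -1.7]
opening: 0.661
finger_force: 66.6
```

```bash
python3 -m handwheel '[[[0.05,0,0,0.003,0],[0.05,0,0,0,0],[0.07,0,0,0,0],[0.085,0,0,0,0],[0.085,0,0,0,0],[0.085,0,0,0,0],[0.085,0,0,-0.02,0],[0.085,0,0,-0.04,0],[0.085,0,0,-0.04,0],[0.085,0,0,-0.04,0],[0.085,0,0,-0.04,0],[0.085,0,0,0,0]]]' && python3 -m handwheel '[[[0.085,0,-0.04,-0.01,0],[0.085,0,-0.04,0,0],[0.085,0,-0.04,0,0],[0.085,0,-0.04,0,0],[0.085,0,-0.04,0,0],[0.085,0,0,0,0],[0.085,0,0,0,0]]]'; python3 - <<'E'
from h import *
s=get_state();print(s['eef_pos'],s['opening'],s['contact_force'],s['time'])
for c in('top','scene'): print(rect(c,'carrier_center',.023),rect(c,'mat_black',.003),fit(c,'carrier_center',box(.122,.058,.02),.427,.217,.003,.17))
print('oil',[(np.array(r['xy'])*[512,384]).round(1) for c in('top','scene') for r in viewer.pinpoint(c,'oil_center')[:1]],'grey',[(np.array(r['xy'])*[512,384]).round(1) for c in('top','scene') for r in viewer.pinpoint(c,'box_grey_center')[:1]])
print(rect('top','pot_y_center',.058),rect('top','pot_w_center',.058),rect('top','holder_white',.007),rect('top','glass_box_center',.021))
cv2.imwrite('pics/l.png',np.hstack([cv2.resize(viewer.read_camera('top')[120:270,180:330],None,fx=2.6,fy=2.6),cv2.resize(viewer.read_camera('scene')[130:280,190:340],None,fx=2.6,fy=2.6)]))
E
```

```text
time: 25.27
eef_pos: [0.4334, 0.2184, 0.1958]
tcp_rot: [0.996, 0.085, 0.009, -0.002]
contact_force: [1.3, 0.7, 0.5]
opening: 0.997
finger_force: 0.0
time: 25.85
eef_pos: [0.3935, 0.4157, 0.1953]
tcp_rot: [0.996, 0.087, -0.0, 0.0]
contact_force: [-0.4, -0.4, -0.1]
opening: 0.994
finger_force: 0.0
[0.39346362 0.41566094 0.19526142] 0.9944823674543214 [-0.44337202 -0.36944905 -0.1011165 ] 25.85
None {'cen': array([489.5, 230.1]), 'size': array([75.2, 13.7]), 'ang': -76.4, 'centroid': array([481.7, 234.6]), 'n': 130, 'cf': 0.71} None
{'cen': array([402. , 179.4]), 'size': array([106.3,  65.6]), 'ang': -69.7, 'centroid': array([430.1, 187.3]), 'n': 1091, 'cf': 0.77} {'cen': array([426.9, 221.6]), 'size': array([140.9,  77.6]), 'ang': 10.9, 'centroid': array([422. , 226.7]), 'n': 1119, 'cf': 0.59} ('carrier_center', 'scene', array([442.8, 167.9]), np.float64(10.1), np.float64(0.723))
oil [array([324.6, 199.4]), array([293.9, 180. ])] grey [array([193.1, 152.5]), array([159.8, 236.9])]
{'cen': array([634.2, 242.6]), 'size': array([55.9, 47.4]), 'ang': -0.7, 'centroid': array([635.1, 242.8]), 'n': 392, 'cf': 0.84} {'cen': array([573.9, 338.4]), 'size': array([48. , 44.9]), 'ang': 0.2, 'centroid': array([573.5, 337.7]), 'n': 329, 'cf': 0.88} {'cen': array([564.7, 331.7]), 'size': array([64.1, 32.9]), 'ang': -55.0, 'centroid': array([562.2, 330.5]), 'n': 130, 'cf': 0.79} {'cen': array([614.5, 133.3]), 'size': array([38.4, 37.3]), 'ang': 16.5, 'centroid': array([614.4, 133. ]), 'n': 220, 'cf': 0.78}
```

View pics/l.png

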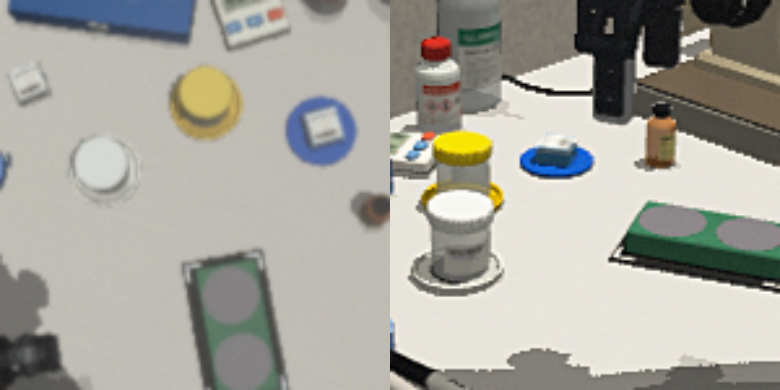

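```bash
python3 - <<'E'
from h import *
im=viewer.read_camera('top').astype(int)
b,g,r=im[...,0],im[...,1],im[...,2]
m=((g>r+15)&(g>b+8)).astype(np.uint8);m[:190]=0;m[:,:240]=0;m[:,300:]=0
k=np.concatenate(cv2.findContours(m,0,1)[0])[:,0]
(cx,cy),s,a=cv2.minAreaRect((onz('top',k,.02)[:,:2]*1000).astype(np.float32));print(cx,cy,s,a)
E
```

```text
426.4266357421875 216.6275634765625 (120.80384063720703, 56.61594772338867) 9.893858909606934
```

Carrier is at (426.4, 216.6), 9.9°, which matches the mat at (426, 217), 10°. Handing in.

```bash
python3 -c "
from plant import *
print(sign_off())"
```

```text
the job is handed in; nothing more can be done
None
```

The job is handed in, with no verdict returned: the glass box is on the blue pad, each pot stands in the holder of its colour, and the empty carrier lies square on the black mat, all within tolerance by camera, with the two bystanders not visibly moved.

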